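Put an inked printing block away with a peel

TASK

The printing block on the marble stone is wet with ink: slide the flat steel peel under it, backing the block against the steel fence, lift it and carry it gently and level to the pulled-out tray of the green cabinet, where it should lie flat on the two wooden runners. Draw the peel out, lay it flat on its dark mat and push the tray fully home with the block inside. Never touch the block with the gripper or arm, do not drop or tip it, and leave everything else where it is.

Things in the scene. Friction and masses are not known exactly. Their poses are not given: they have to be found in the camera images.
- block: relief printing block 100 (its x) by 124 (y) by 10 mm, pale wood, red and black inked top, 0.08 to 0.17 kg. Origin: centre of its underside. Its long lower edges (x = -50, +50 mm) are bevelled: flat underside from x = -44 to +44 mm, then rising at 35 degrees to 4.2 mm at the edge, so a thin low blade wedges under once the fence backs the block.
- peel: flat steel blade 100 long (its x), 72 wide (y), 2 mm thick; a neck at the blade's rear rises to a level yellow handle 90 long, 18 wide (y), 24 mm tall, spanning x = -153 to -63 mm, z = 40 to 64 mm. Origin: centre of the blade's underside; x points to its front edge. 0.17 kg.
- peel_grip (a point): grip point in the middle of the peel handle's section, 45 mm behind the blade's rear edge, 52 mm above its underside; axes as the peel's
- peel_tip (a point): middle of the lower front edge of the peel's blade; axes as the peel's
- stone: fixed marble slab, 240 wide (its y), x = -240 to +90 mm, top at z = +20 mm. Origin: at table height on its midline. A fixed dark steel fence bar, 200 long (y), 12 thick, 14 mm high above the marble, lies square across it just beyond the block (+x side); its front face is somewhere from x = -25 to 0 mm, not reported: find it by sight or by pushing the block against it.
- mat: fixed dark blue-grey mat 260 (its x) by 120 (its y) by 3 mm on the table, the peel's place. Origin: centre of its underside.
- cabinet: fixed green steel cabinet, 200 deep (its x, away from the front), 190 wide (y), 108 mm high (a fixed 16 mm board lies on its rear half); slot open at the front for the tray, clear height under the roof 102 mm above the table. Origin: on the table under the middle of its front, x points into the cabinet.
- tray (a joint): how far the cabinet's tray is pulled out, m: 0 fully home, at most 0.15; moves along the cabinet's -x, about 2 N to move
- tray_bed (a point): centre of the tray floor's top face, 62 mm above the table; axes as the cabinet's. Floor 150 (x) by 160 mm (y). Two wooden runners along x, 12 wide, 14 high, at y = -50 and +50 mm (gap 88, x = -65 to +65 mm): the block spans them, the blade fits between. Side walls (inner y = -76, +76 mm) and back wall (inner x = +71 mm) 22 mm high; front open.
- tray_pull (a point): middle of the front face of the tray's brass pull, a solid bar 70 wide (y), 20 tall, standing 16 mm out from the tray's grey front plate, 47 mm above the table; push it along the cabinet's +x to shut the tray
- type_a: bystander: loose piece of dark wood type 30 by 45 by 23 mm, on the stone behind the fence; origin centre of underside
- type_b: bystander: loose piece of mid-brown wood type 30 by 45 by 23 mm, on the stone behind the fence; origin centre of underside
- ink_tin: bystander: tin 68 mm wide, 60 mm high, with a red band, standing beyond the mat; origin centre of underside
- brayer: bystander: ink roller 115 mm wide (y), 155 mm long with wooden handle to -x, 36 mm high; origin on the table under the roller's axis
- thinner: bystander: amber bottle 64 mm wide, 130 mm high; origin centre of underside
- ink_jar: bystander: glass jar with yellow label, 70 mm wide, 80 mm high; origin centre of underside
- stick: bystander: steel composing stick 200 (x) by 50 by 22 mm; origin centre of underside
There are look-alikes about, which are no part of the job. Leave any purple or turquoise look-alike of the peel alone.

How it is judged:
On the way, in this order (a step that is already met when the one before it is completed fails the run):
1. the block is lifted clear of the stone, lying on the peel (z of block in the frame of stone above 0.05 m and contact force between peel and block above 0.3 N and angle between block's own z axis and vertical below 0.35 rad), for 0.3 s.
2. the block lies flat at rest on the runners of the open tray and the peel no longer touches it (z of block in the frame of tray_bed between 0.01 and 0.018 m and angle between block's own z axis and vertical below 0.06 rad and x of block in the frame of tray_bed between -0.03 and 0.026 m and y of block in the frame of tray_bed between -0.018 and 0.018 m and linear speed of block below 0.02 m/s and angular speed of block below 0.2 rad/s and value of joint tray above 0.08 m and contact force between peel and block below 0.05 N), for 0.2 s.
At the end, for the whole second after the job is handed in: Tray home to within 5 mm; block flat (3 deg) at rest on both runners, centre within 18 mm of the tray's middle sideways, at most 5 mm over its front edge; peel flat at rest on the mat, blade centre within 100 mm along, 50 mm across of its middle (z of block in the frame of tray_bed between 0.01 and 0.018 m and angle between each of block, peel's own z axis and vertical below 0.06 rad and x of block in the frame of tray_bed between -0.03 and 0.026 m and y of block in the frame of tray_bed between -0.018 and 0.018 m and linear speed of each of block, peel below 0.02 m/s and angular speed of each of block, peel below 0.2 rad/s and z of peel in the frame of mat between 0 and 0.01 m and x of peel in the frame of mat between -0.1 and 0.1 m and y of peel in the frame of mat between -0.05 and 0.05 m and value of joint tray below 0.005 m); the robot touches nothing.
It fails at once if the gripper or arm touches the inked block (contact force between any of the fingers, the arm and block above 0.5 N).
It fails at once if the block is tipped beyond 35 degrees (angle between block's own z axis and vertical above 0.61 rad).
It fails at once if the block is dropped or flung (faster than 1 m/s) (linear speed of block above 1 m/s).
It fails at once if a bystander is moved by more than 30 mm (distance of any of type_a, type_b, ink_tin, brayer, thinner, ink_jar, stick from where it was at the start of the episode above 0.03 m).
It also fails if it takes over 72 s, if anything falls off the work surface, if the arm or the gripper's body presses on something with over 40 N, if the wrist force passes 120 N, or if a joint passes its speed limit or range.

ROBOT

A 7-joint arm with a two-finger parallel gripper is mounted at the origin on the work surface. World frame = base frame: x ahead of the robot, y to its left, z up, the work surface at z = 0. Lengths are in m, angles in rad, forces in N, time in s.
With the tool pointing down it reaches from about 0.4 to 0.85 m from the base axis. Payload 10.4 kg.
Tool frame: the origin (TCP) lies on the centre line of the jaws, within the pads' length; the fingertips stand 11 mm ahead of it and the grasp point (between the pads) lies 8 mm behind it; z points along the fingers, y is the line along which they close (so a half turn about z gives the same grasp; the last joint's range is limited). The gripper opens to 87 mm and grips with 3 to 60 N. Pads are 19 mm wide; open, the fingers measure 117 mm over their backs; the gripper's body (75 mm by 190 mm) begins 51 mm behind the grasp point.
Start: joints at [1.137, 0.332, -0.065, 1.46, 0.022, 1.35, -0.088], TCP at [0.25, -0.573, 0.234] pointing down, gripper open.
Joint ranges: [-2.6, 2.6], [-0.5, 2.12], [-1.47, 1.34], [0.16, 2.42], [-1.27, 4.41], [0.06, 2.06], [-2.6, 2.6]. Speed limits (rad/s): [2.22, 2.22, 2.79, 2.79, 3.14, 3.14, 3.14].

INTERFACE

Orientations are given as a unit quaternion [x, y, z, w].
In Python, from bench import ctrl gives the robot as it stands.
- The arm moves only by the tool play_rows, never from a script. Its argument "motion" is one flat list of numbers, 5 for each row, row after row: the shift along the world's x, y, z scaled (see below), then the turn about the world's z scaled (see below), then the opening, from -1 (shut) to 1 (fully open). A call has 1 to 8 rows; each row shifts and turns the commanded pose from where the row before left it; what a row does not reach is not made up. The controller multiplies each number of a shift by 100 cm and each number of a turn by 360 degrees. A row lasts 1/10 s, in which the tool goes at most 50 mm and 8.59 degrees, less where a joint would pass 70% of its speed; a pose out of reach is approached as far as the arm can. A call with a number of a shift or a turn outside -1 to 1 is refused whole. A call with a gripper value outside its range is refused whole. The fingers move at their own pace and stop on an object; "newtons" is the grip in N (left out, the last holds). Time passes only in rows, so rows that do not move let the fingers close. It gives the time, the measured TCP pose, the force, the opening and the grip force at its end, in the units of the state.
- ctrl.get_state(): the state, without advancing time (a new reading comes with each control period).
- ctrl.capture(name): name is "scene" or "top"; returns a dict with "pixels" (384x512x3 uint8, red, green, blue), "camera_matrix" (3x3 intrinsics, pixels), "origin" and "rotation" of the camera in the world. Camera axes: x right, y down, z forward; pixel columns grow to the right and rows downward; lengths in m; the calibration is good to about 2 mm. A picture is of the moment at which its call begins. There is no depth.
- ctrl.close_job(): hands the job in; it is judged then, once.
The state is a dict: "time_s": time; "joints": joint angles; "joint_velocities": joint speeds; "joint_efforts": joint torques, N m; "eef_pos": TCP position; "tool_rot": TCP orientation; "force": force on the tool from outside, world axes, zero at the start; "torque": the same for the moment, N m; "grip_width": finger opening in m; "gripper_force": force on a finger pad.
Only numpy, scipy, OpenCV 4.12 (cv2) and the standard library are available. Lean on these libraries where they do the work, as an engineer would, in place of code of your own. Each camera call takes 0.05 s, during which the arm holds its last target. There are 200 camera calls.

## Working session

There is one attempt and no reset: what is moved stays moved. The work goes in short steps, Python scripts to look and compute and a tool call to move; the robot and the scene stay as the last step left them, time stands still between calls to the robot, and variables do not carry over. Pictures are saved under pics/ and viewed, at most 10 in all, crops included, and the job is handed in when it is done.

Besides the shell and the picture viewer there is one more tool, called after "Request:" as name(argument=value, ...) on one line, values as JSON. play_rows: Moves the arm, as the interface text tells. Its arguments: {"type":"object","properties":{"motion":{"type":"array"},"newtons":{"type":"number"}},"required":["motion"]}

```bash
mkdir -p pics
python3 - <<'E'
from bench import ctrl
import cv2,numpy as np
for n in("scene","top"):
    c=ctrl.capture(n); p=c["pixels"]; np.savez(n+".npz",**c)
    cv2.imwrite(f"pics/{n}.png",cv2.resize(p[:,:,::-1],(800,600),interpolation=cv2.INTER_CUBIC))
    print(n,c["camera_matrix"],c["origin"],c["rotation"])
print(ctrl.get_state())
E
```

```text
scene [[368.62399744   0.         261.68478684]
 [  0.         368.62399744 191.5663677 ]
 [  0.           0.           1.        ]] [ 1.38097419 -0.18729979  0.72165248] [ 0.6824654   0.56782078 -0.2852963  -0.36114617]
top [[422.0881025    0.         247.11169154]
 [  0.         422.0881025  195.28284391]
 [  0.           0.           1.        ]] [0.33094938 0.0037047  1.42614565] [-0.70248682  0.70958268 -0.03842142  0.03909581]
{'time_s': 0.1, 'joints': array([ 1.1374234 ,  0.33283843, -0.06467793,  1.46084871,  0.02156878,
        1.34992005, -0.08849132]), 'joint_velocities': array([-0.00130295, -0.00212532, -0.00083644, -0.00332836,  0.00034968,
       -0.00077198,  0.00161397]), 'joint_efforts': array([ 1.64858458e-03, -6.24547577e+01,  2.49470113e-02, -3.90716171e+01,
       -6.14047539e-02,  3.65363248e-02,  1.69072530e-05]), 'eef_pos': array([ 0.24943321, -0.57270065,  0.23281896]), 'tool_rot': array([ 9.78982028e-01,  2.03945465e-01, -1.52461237e-04, -6.42557892e-04]), 'force': array([-0.14609881, -0.12801111, -0.47725168]), 'torque': array([0.00163219, 0.00724225, 0.00972231]), 'gripper_force': 0.0, 'grip_width': 0.08693522629090294}
```

View pics/top.png

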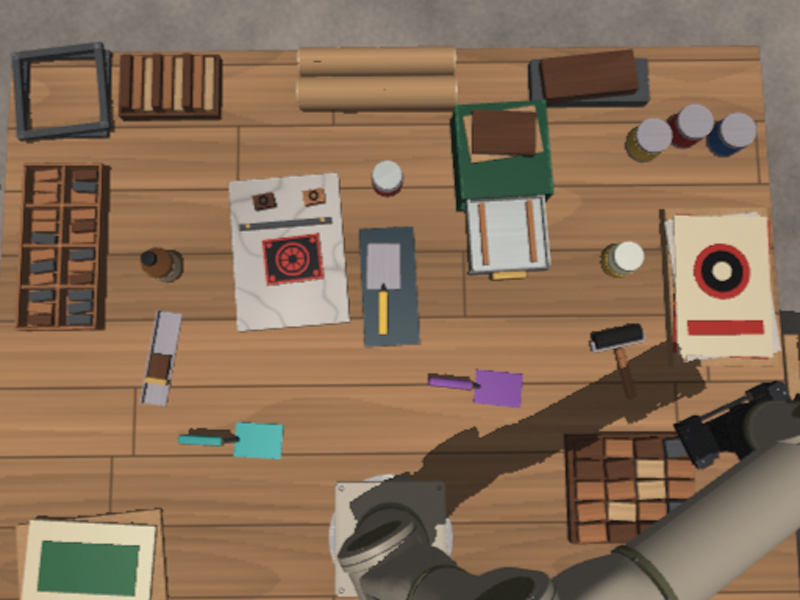

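View pics/scene.png

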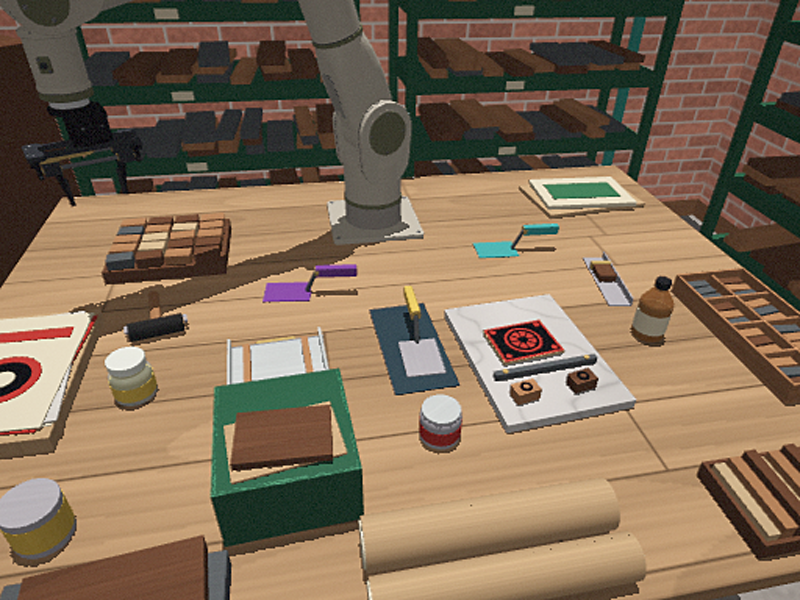

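The top view has the stone around (290,250), block (293,259), peel on its mat (383,285), and the open tray (508,235) with the cabinet above it. I'll zoom in to get corners.

```bash
cat > h.py <<'E'
import numpy as np,cv2
from scipy.spatial.transform import Rotation as R
def px2w(c,uv,z):
    uv=np.atleast_2d(uv).astype(float); K=c["camera_matrix"]; M=R.from_quat(c["rotation"]).as_matrix()
    d=np.c_[(uv-[K[0,2],K[1,2]])/[K[0,0],K[1,1]],np.ones(len(uv))]@M.T
    o=c["origin"]; return o+d*((z-o[2])/d[:,2])[:,None]
def w2px(c,p):
    M=R.from_quat(c["rotation"]).as_matrix(); q=(np.atleast_2d(p)-c["origin"])@M; q=q@c["camera_matrix"].T
    return q[:,:2]/q[:,2:]
E
python3 - <<'E'
from h import *
c=dict(np.load("top.npz")); p=c["pixels"]
a=p[105:225,142:282,::-1]; cv2.imwrite("pics/c1.png",cv2.resize(a,None,fx=5,fy=5,interpolation=cv2.INTER_CUBIC))
b=p[60:185,285:360,::-1]; cv2.imwrite("pics/c2.png",cv2.resize(b,None,fx=4.8,fy=4.8,interpolation=cv2.INTER_CUBIC))
E
```

```text
(no output)
```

View pics/c1.png

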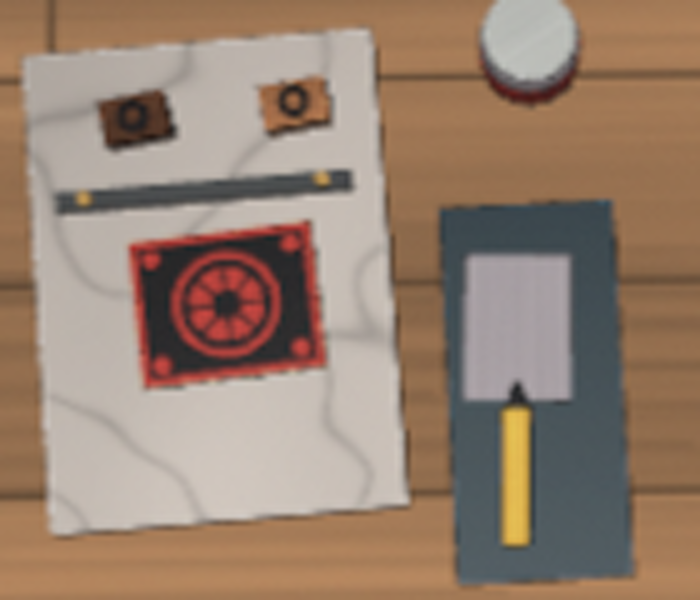

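View pics/c2.png

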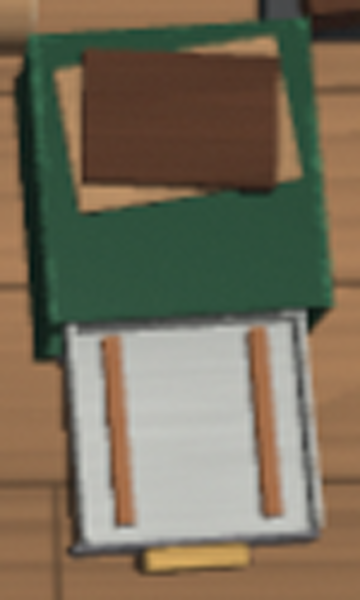

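Run:
```python
from h import *
from scipy.optimize import least_squares
c=dict(np.load("top.npz"))
A=lambda l:np.array(l,float)*1.0
c1=lambda l:142+0+0*A(l)[:, :1] if 0 else np.array([142,105])+(A(l)+.5)/5-.5
c2=lambda l:np.array([285,60])+(A(l)+.5)/4.8-.5
def fit(n,loc,z,uv):
    loc=np.array(loc)/1e3; w=px2w(c,uv,z)[:,:2]
    def f(q):
        C,S=np.cos(q[2]),np.sin(q[2]); return (loc@np.array([[C,S],[-S,C]])+q[:2]-w).ravel()
    s=least_squares(f,[*w.mean(0),0]); print(n,np.round(s.x,4),"res mm",np.round(s.fun.reshape(-1,2)*1e3,1).tolist()); return s.x
rect=lambda x0,x1,h:[[x1,h],[x1,-h],[x0,-h],[x0,h]]
s=fit("stone",rect(-240,90,120),.02,c1([[24,57],[373,30],[409,504],[50,535]]))
fit("block",rect(-50,50,62),.03,c1([[130,245],[312,222],[326,366],[145,389]]))
fit("mat",rect(-130,130,60),.003,c1([[440,209],[611,201],[635,576],[459,583]]))
fit("blade",rect(-50,50,36),.005,c1([[467,254],[573,254],[573,400],[465,400]]))
fit("handle",rect(-153,-63,9),.067,c1([[502,407],[531,407],[530,546],[502,546]]))
r=[[65,56],[65,44],[-65,44],[-65,56],[65,-44],[65,-56],[-65,-56],[-65,-44]]
fit("tray",r,.076,c2([[103,337],[118,337],[134,525],[117,525],[248,328],[264,328],[284,515],[265,517]]))
print("fence",px2w(c,c1([[57,214],[353,190],[350,170],[55,195]]),.034).round(4).tolist())
w=px2w(c,c1([[57,214],[353,190],[350,170],[55,195]]),.034)[:,:2]-s[:2]
C,S=np.cos(s[2]),np.sin(s[2]);print("in stone",(w@np.array([[C,-S],[S,C]])).round(4).tolist())
print("pull",px2w(c,c2([[143,570],[248,560]]),.057).round(4).tolist())
print("cab roof front",px2w(c,c2([[62,322],[332,303],[308,20],[36,38]]),.108).round(4).tolist())
```

```text
stone [0.6818 0.2206 0.0712] res mm [[0.7, 0.4], [1.2, 0.0], [-1.6, -0.0], [-0.3, -0.4]]
block [0.5868 0.204  0.1125] res mm [[0.9, 0.8], [0.4, 0.1], [-0.8, -1.6], [-0.5, 0.7]]
mat [ 0.5308 -0.002   0.0441] res mm [[0.7, 0.9], [1.6, -1.4], [-0.3, -0.4], [-2.1, 0.8]]
blade [ 0.5744  0.0089 -0.0142] res mm [[-0.3, -0.2], [-0.6, 0.4], [0.3, 0.6], [0.6, -0.8]]
handle [ 0.5738  0.0103 -0.0128] res mm [[-0.2, -0.4], [-0.2, 0.4], [0.2, 0.0], [0.2, -0.0]]
tray [ 0.6308 -0.2494  0.0551] res mm [[-0.6, 1.0], [0.2, -0.8], [0.3, -0.5], [-0.5, -0.0], [-0.4, 0.2], [0.4, -0.9], [0.0, 1.0], [0.6, 0.1]]
fence [[0.6494, 0.319, 0.034], [0.6638, 0.12, 0.034], [0.6775, 0.122, 0.034], [0.6624, 0.3205, 0.034]]
in stone [[-0.0254, 0.1004], [-0.0252, -0.0991], [-0.0113, -0.0981], [-0.0123, 0.101]]
pull [[0.5353, -0.2168, 0.057], [0.5415, -0.2887, 0.057]]
cab roof front [[0.6952, -0.1592, 0.108], [0.7063, -0.3395, 0.108], [0.903, -0.3306, 0.108], [0.8923, -0.1461, 0.108]]
```

Request:
play_rows(motion=[0.018, 0.045, 0, -0.0085, 1, 0.018, 0.045, 0, -0.0085, 1, 0.018, 0.045, 0, -0.0085, 1, 0.018, 0.045, 0, -0.0085, 1, 0.018, 0.045, 0, -0.0085, 1, 0.018, 0.045, 0, -0.0085, 1, 0.018, 0.045, 0, -0.0085, 1, 0.018, 0.045, 0, -0.0081, 1])

```text
time_s: 0.9
eef_pos: [0.3938, -0.2111, 0.2335]
tool_rot: [1.0, -0.008, -0.0, 0.0]
force: [1.7, 0.9, -0.8]
grip_width: 0.0875
gripper_force: 0.0
```

Request:
play_rows(motion=[0.018, 0.045, 0, 0, 1, 0.018, 0.045, 0, 0, 1, 0.018, 0.045, 0, 0, 1, 0.018, 0.045, 0, 0, 1, 0.018, 0.044, 0, 0, 1, 0, 0, -0.04, 0, 1, 0, 0, -0.04, 0, 1, 0, 0, 0, 0, 1])

```text
time_s: 1.7
eef_pos: [0.4803, 0.011, 0.1491]
tool_rot: [1.0, -0.007, -0.004, -0.0]
force: [-1.1, -0.1, 0.2]
grip_width: 0.0871
gripper_force: 0.0
```

Request:
play_rows(motion=[0.003, 0, -0.035, 0, 1, 0, 0, -0.035, 0, 1, 0, 0, -0.02, 0, 1, 0, 0, -0.015, 0, 1, 0, 0, 0, 0, 1, 0, 0, 0, 0, 1])

```text
time_s: 2.3
eef_pos: [0.4875, 0.0109, 0.0499]
tool_rot: [1.0, -0.007, 0.001, 0.0]
force: [-0.2, -0.1, 0.3]
grip_width: 0.0871
gripper_force: 0.0
```

```bash
python3 -c "
from bench import ctrl
s=ctrl.get_state();print(s['eef_pos'],s['tool_rot'],s['force'])"
```

```text
[0.48746876 0.01092446 0.04988035] [ 9.99974474e-01 -7.11587508e-03  6.41311545e-04  6.40520542e-05] [-0.18485751 -0.12825541  0.29789734]
```

Request:
play_rows(motion=[-0.003, 0, -0.003, 0, 1, 0, 0, 0, 0, -1, 0, 0, 0, 0, -1, 0, 0, 0, 0, -1, 0, 0, 0, 0, -1, 0, 0, 0, 0, -1, 0, 0, 0, 0, -1, 0, 0, 0, 0, -1], newtons=60)

```text
time_s: 3.1
eef_pos: [0.4836, 0.011, 0.0456]
tool_rot: [1.0, -0.007, -0.0, 0.0]
force: [0.7, -0.1, -0.4]
grip_width: 0.0391
gripper_force: 0.0
```

Request:
play_rows(motion=[0, 0, 0, 0, -1, 0, 0, 0.01, 0, -1, 0, 0, 0.02, 0, -1, 0, 0, 0.03, 0, -1, 0, 0, 0.03, 0, -1, 0, 0, 0, 0, -1, 0, 0, 0, 0, -1])

```text
time_s: 3.8
eef_pos: [0.4838, 0.0109, 0.1362]
tool_rot: [1.0, -0.007, 0.001, 0.0]
force: [-0.5, 0.0, -2.2]
grip_width: 0.0169
gripper_force: 60.0
```

Run:
```python
from bench import ctrl
from h import *
o=[]
for n,(r0,r1,q0,q1) in {"top":(100,230,200,290),"scene":(150,270,200,340)}.items():
    c=ctrl.capture(n); np.savez(n+"2.npz",**c); a=c["pixels"][r0:r1,q0:q1,::-1]
    o.append(cv2.resize(a,(int((q1-q0)*500/(r1-r0)),500),interpolation=cv2.INTER_CUBIC)); print(o[-1].shape, 500/(r1-r0))
im=np.hstack(o); f=800/im.shape[1]; print(im.shape,f)
cv2.imwrite("pics/g.png",cv2.resize(im,None,fx=min(1,f),fy=min(1,f)))
```

```text
(500, 346, 3) 3.8461538461538463
(500, 583, 3) 4.166666666666667
(500, 929, 3) 0.8611410118406889
```

View pics/g.png

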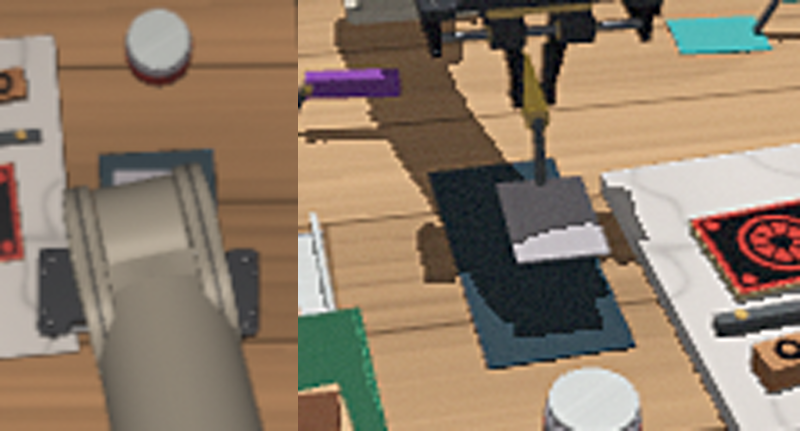

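The blade (scene inset corners about (515,262), (609,252), (588,178), (497,186)) hangs from the gripper looking level. I'll fit its pose.

Run:
```python
from h import *
from scipy.optimize import least_squares
c=dict(np.load("scene2.npz"))
P=np.array([[515,262],[609,252],[588,178],[497,186]],float)
uv=np.c_[200+(P[:,0]-298)/3.588-.35,150+P[:,1]/3.588-.35]
L=np.array([[50,-36,0],[50,36,0],[-50,36,0],[-50,-36,0]])/1e3
def pose(q): return R.from_euler("ZY",[q[3],q[4]]).apply(L)+q[:3]
for lab,z in (("free",None),("z=.092",.092),("z=.084",.084)):
    def f(q):
        r=(w2px(c,pose(q))-uv).ravel(); return np.r_[r,100*(q[4])*.1, 0 if z is None else 1e4*(q[2]-z)]
    s=least_squares(f,[.574,.01,.09,0,0]); print(lab,s.x.round(4),(s.fun[:8]).round(2))
```

```text
free [ 0.5957  0.0049  0.0884 -0.0537 -0.0373] [-0.05 -0.32  0.35  0.47 -0.55  0.21  0.23 -0.36]
z=.092 [ 0.6001  0.0038  0.092  -0.0542 -0.0409] [-0.12 -0.32  0.44  0.47 -0.49  0.2   0.15 -0.37]
z=.084 [ 0.5902  0.0062  0.084  -0.053  -0.0327] [ 0.04 -0.33  0.24  0.47 -0.62  0.22  0.32 -0.35]
```

The fingers closed late, so the handle is held about 20 mm too low in the pads. I'll set it down and regrip.

Request:
play_rows(motion=[0, 0, -0.03, 0, -1, 0, 0, -0.025, 0, -1, 0, 0, -0.007, 0, -1, 0, 0, -0.003, 0, -1, 0, 0, 0, 0, -1, 0, 0, 0, 0, -1])

```text
time_s: 4.5
eef_pos: [0.4843, 0.0111, 0.0715]
tool_rot: [1.0, -0.007, 0.001, 0.0]
force: [-0.1, 0.2, -1.3]
grip_width: 0.0176
gripper_force: 60.0
```

Request:
play_rows(motion=[0, 0, -0.0015, 0, -1, 0, 0, 0, 0, -1, 0, 0, 0, 0, -1])

```text
time_s: 4.8
eef_pos: [0.4838, 0.011, 0.0694]
tool_rot: [1.0, -0.007, 0.0, 0.0]
force: [0.3, -0.3, -0.9]
grip_width: 0.0175
gripper_force: 60.0
```

Request:
play_rows(motion=[0, 0, -0.0015, 0, -1, 0, 0, 0, 0, -1, 0, 0, 0, 0, -1])

```text
time_s: 5.1
eef_pos: [0.4836, 0.011, 0.0676]
tool_rot: [1.0, -0.007, -0.0, 0.0]
force: [0.2, 0.3, -2.0]
grip_width: 0.0173
gripper_force: 60.0
```

Request:
play_rows(motion=[0, 0, -0.0015, 0, -1, 0, 0, 0, 0, -1, 0, 0, 0, 0, -1])

```text
time_s: 5.4
eef_pos: [0.4838, 0.011, 0.0668]
tool_rot: [1.0, -0.007, 0.0, 0.0]
force: [-5.2, -0.0, 9.3]
grip_width: 0.0173
gripper_force: 60.0
```

Request:
play_rows(motion=[0, 0, 0, 0, 0, 0, 0, 0, 0, 0, 0, 0, 0, 0, 0, 0, 0, 0, 0, 0, 0, 0, -0.01, 0, 0, 0, 0, -0.01, 0, 0, 0, 0, 0, 0, 0])

```text
time_s: 6.1
eef_pos: [0.4823, 0.0109, 0.0442]
tool_rot: [1.0, -0.007, -0.001, -0.0]
force: [0.8, -0.3, 1.1]
grip_width: 0.0434
gripper_force: 0.0
```

Request:
play_rows(motion=[0, 0, 0, 0, -1, 0, 0, 0, 0, -1, 0, 0, 0, 0, -1, 0, 0, 0, 0, -1, 0, 0, 0, 0, -1, 0, 0, 0, 0, -1, 0, 0, 0, 0, -1, 0, 0, 0, 0, -1])

```text
time_s: 6.9
eef_pos: [0.4837, 0.011, 0.0462]
tool_rot: [1.0, -0.007, 0.0, 0.0]
force: [-0.5, -0.2, 1.7]
grip_width: 0.0176
gripper_force: 60.0
```

Request:
play_rows(motion=[0, 0, 0.02, 0, -1, 0, 0, 0.04, 0, -1, -0.02, 0.03, 0, 0.002, -1, -0.02, 0.035, 0, 0.003, -1, -0.02, 0.035, 0, 0.003, -1, -0.02, 0.035, 0, 0.003, -1, -0.02, 0.033, 0, 0.0025, -1, 0, 0.01, 0, 0, -1])

```text
time_s: 7.7
eef_pos: [0.3808, 0.1921, 0.106]
tool_rot: [0.999, 0.038, -0.0, 0.0]
force: [0.5, 0.2, -1.8]
grip_width: 0.0172
gripper_force: 60.0
```

Request:
play_rows(motion=[0, 0, 0, 0, -1, 0, 0, 0, 0, -1, 0, 0, 0, 0, -1])

```text
time_s: 8.0
eef_pos: [0.3839, 0.1878, 0.1058]
tool_rot: [0.999, 0.034, -0.0, 0.0]
force: [0.1, -1.0, -2.1]
grip_width: 0.0174
gripper_force: 60.0
```

Run:
```python
from bench import ctrl
from h import *
s=ctrl.get_state(); t=s["eef_pos"]; q=R.from_quat(s["tool_rot"]).as_matrix(); yaw=np.arctan2(q[1,0],q[0,0]); print(t,yaw,q[:,2])
c=ctrl.capture("scene"); np.savez("s3.npz",**c)
P=np.array([[50,-36,2],[50,36,2],[-50,36,2],[-50,-36,2]])/1e3+[.0905,0,-.0432]
W=R.from_euler("z",yaw).apply(P)+t; uv=w2px(c,W)
r0,q0,f=140,255,5
im=cv2.resize(c["pixels"][r0:r0+120,q0:q0+160,::-1],None,fx=f,fy=f,interpolation=cv2.INTER_CUBIC)
p=((uv+.5-[q0,r0])*f); print(p.round())
cv2.polylines(im,[p.astype(int)],True,(0,255,0),1)
cv2.imwrite("pics/s3.png",im)
```

```text
[0.38391287 0.18781964 0.10583906] 0.06895814403369513 [-5.11760122e-04 -3.62215105e-04 -9.99999803e-01]
[[306. 289.]
 [415. 273.]
 [351. 188.]
 [249. 201.]]
```

View pics/s3.png

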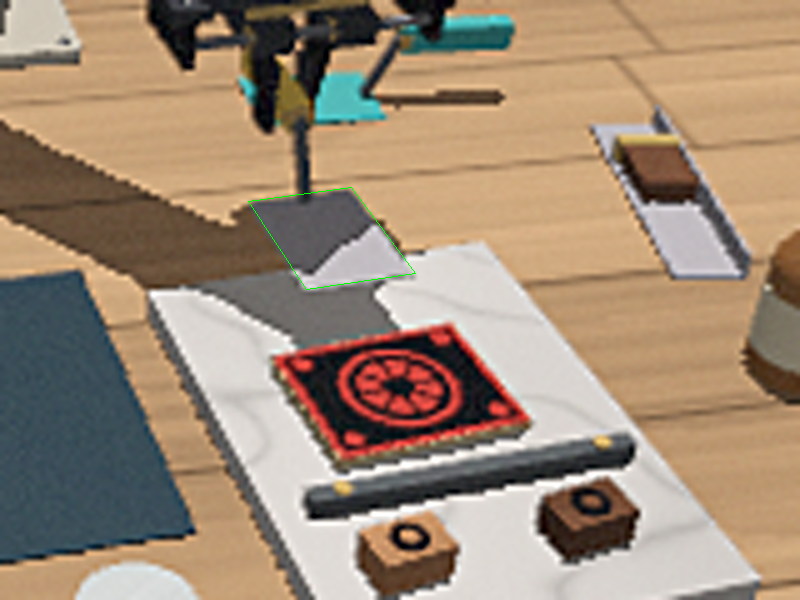

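The predicted blade outline matches the image, so I'll descend to contact.

Request:
play_rows(motion=[0, 0.001, -0.015, 0.0003, -1, 0, 0, -0.015, 0, -1, 0, 0, -0.007, 0, -1, 0, 0, 0, 0, -1, 0, 0, 0, 0, -1, 0, 0, 0, 0, -1])

```text
time_s: 8.65
eef_pos: [0.3841, 0.1901, 0.0697]
tool_rot: [0.999, 0.036, 0.0, -0.0]
force: [-0.1, -1.0, -2.1]
grip_width: 0.0179
gripper_force: 60.0
```

Request:
play_rows(motion=[0, 0, -0.002, 0, -1, 0, 0, 0, 0, -1, 0, 0, 0, 0, -1, 0, 0, 0, 0, -1])

```text
time_s: 9.05
eef_pos: [0.3836, 0.19, 0.0672]
tool_rot: [0.999, 0.036, 0.0, 0.0]
force: [0.3, 0.1, -1.4]
grip_width: 0.0174
gripper_force: 60.0
```

Request:
play_rows(motion=[0, 0, -0.0015, 0, -1, 0, 0, 0, 0, -1, 0, 0, 0, 0, -1, 0, 0, 0, 0, -1])

```text
time_s: 9.45
eef_pos: [0.3836, 0.19, 0.0656]
tool_rot: [0.999, 0.036, 0.0, 0.0]
force: [-0.7, -0.6, -1.4]
grip_width: 0.0172
gripper_force: 60.0
```

Request:
play_rows(motion=[0, 0, -0.0015, 0, -1, 0, 0, 0, 0, -1, 0, 0, 0, 0, -1])

```text
time_s: 9.75
eef_pos: [0.3836, 0.19, 0.064]
tool_rot: [0.999, 0.036, -0.0, 0.0]
force: [-0.3, -0.0, -1.7]
grip_width: 0.0177
gripper_force: 60.0
```

Request:
play_rows(motion=[0, 0, -0.001, 0, -1, 0, 0, 0, 0, -1, 0, 0, 0, 0, -1])

```text
time_s: 10.05
eef_pos: [0.3837, 0.1901, 0.0632]
tool_rot: [0.999, 0.036, 0.0, 0.0]
force: [-0.0, 0.2, 1.8]
grip_width: 0.0174
gripper_force: 60.0
```

Request:
play_rows(motion=[0, 0, -0.001, 0, -1, 0, 0, 0, 0, -1, 0, 0, 0, 0, -1])

```text
time_s: 10.35
eef_pos: [0.3837, 0.1901, 0.0625]
tool_rot: [0.999, 0.036, 0.0, 0.0]
force: [-4.1, -1.6, 9.4]
grip_width: 0.0175
gripper_force: 60.0
```

Request:
play_rows(motion=[0.005, 0.0003, 0, 0, -1, 0.005, 0.0003, 0, 0, -1, 0.005, 0.0004, 0, 0, -1, 0.005, 0.0004, 0, 0, -1, 0.005, 0.0003, 0, 0, -1, 0.005, 0.0004, 0, 0, -1, 0.005, 0.0003, 0, 0, -1, 0.005, 0.0004, 0, 0, -1])

```text
time_s: 11.15
eef_pos: [0.4229, 0.1936, 0.0629]
tool_rot: [0.999, 0.037, -0.001, 0.0]
force: [-14.7, -0.5, 22.9]
grip_width: 0.0172
gripper_force: 60.0
```

Request:
play_rows(motion=[0.004, 0.0003, 0.0005, 0, -1, 0.004, 0.0003, 0, 0, -1, 0.004, 0.0003, 0, 0, -1, 0.004, 0.0003, 0, 0, -1, 0.004, 0.0003, 0, 0, -1])

```text
time_s: 11.65
eef_pos: [0.443, 0.1949, 0.0632]
tool_rot: [0.999, 0.037, -0.001, 0.0]
force: [-8.4, -0.7, 13.8]
grip_width: 0.0172
gripper_force: 60.0
```

Request:
play_rows(motion=[0.004, 0.0003, 0.0003, 0, -1, 0.004, 0.0003, 0, 0, -1, 0.004, 0.0003, 0, 0, -1, 0.004, 0.0003, 0, 0, -1, 0.004, 0.0003, 0, 0, -1])

```text
time_s: 12.15
eef_pos: [0.4629, 0.1963, 0.0633]
tool_rot: [0.999, 0.037, -0.001, 0.0]
force: [-7.2, -1.1, 11.6]
grip_width: 0.0175
gripper_force: 60.0
```

Run:
```python
from bench import ctrl
from h import *
s=ctrl.get_state(); t=s["eef_pos"]; q=R.from_quat(s["tool_rot"]).as_matrix(); yaw=np.arctan2(q[1,0],q[0,0]); print(t,yaw,q[:,2],s["force"],s["torque"])
c=ctrl.capture("scene"); np.savez("s4.npz",**c)
P=np.array([[50,-36,2],[50,36,2],[-50,36,2],[-50,-36,2]])/1e3+[.0905,0,-.0432]
uv=w2px(c,R.from_euler("z",yaw).apply(P)+t)
B=np.array([[50,-62,0],[50,62,0],[-50,62,0],[-50,-62,0]])/1e3  # block squared at fence
S=R.from_euler("z",.0712); w=S.apply(B+[-.0725,-.010,0])+[.6818,.2206,.030]; ub=w2px(c,w)
r0,q0,f=155,290,6
im=cv2.resize(c["pixels"][r0:r0+90,q0:q0+120,::-1],None,fx=f,fy=f,interpolation=cv2.INTER_CUBIC)
for x,col in((uv,(0,255,0)),(ub,(255,255,0))): cv2.polylines(im,[((x+.5-[q0,r0])*f).astype(int)],True,col,1)
cv2.imwrite("pics/s4.png",im)
```

```text
[0.46292349 0.19632229 0.06325963] 0.07339497898344632 [-1.33203690e-03 -3.12070973e-04 -9.99999064e-01] [-7.20573171 -1.06360645 11.62797285] [-0.12661236  1.69118349  0.0148492 ]
```

View pics/s4.png

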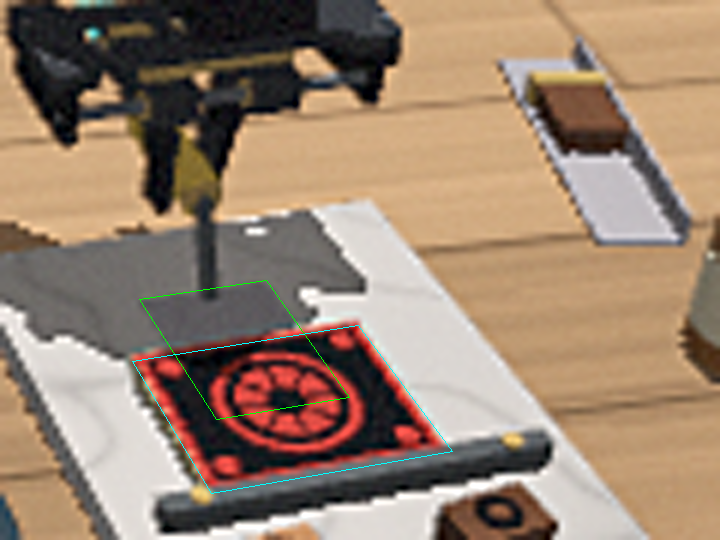

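The block is square against the fence at its predicted place, with the blade half under it. Now the remaining 44 mm.

Request:
play_rows(motion=[0.004, 0.0003, 0, 0, -1, 0.004, 0.0003, 0, 0, -1, 0.004, 0.0003, 0, 0, -1, 0.004, 0.0003, 0, 0, -1, 0.004, 0.0003, 0, 0, -1, 0.004, 0.0003, 0, 0, -1])

```text
time_s: 12.8
eef_pos: [0.4869, 0.1982, 0.0633]
tool_rot: [0.999, 0.037, -0.001, 0.0]
force: [-7.9, -0.1, 10.5]
grip_width: 0.0175
gripper_force: 60.0
```

Request:
play_rows(motion=[0.004, 0.0003, 0, 0, -1, 0.004, 0.0003, 0, 0, -1, 0.004, 0.0003, 0, 0, -1, 0.004, 0.0003, 0, 0, -1, 0.004, 0.0003, 0, 0, -1])

```text
time_s: 13.3
eef_pos: [0.5068, 0.1997, 0.0633]
tool_rot: [0.999, 0.037, -0.001, 0.0]
force: [-12.1, -2.2, 13.5]
grip_width: 0.0171
gripper_force: 60.0
```

Request:
play_rows(motion=[-0.0005, 0, 0.001, 0, -1, 0, 0, 0.002, 0, -1, 0, 0, 0.003, 0, -1, 0, 0, 0.005, 0, -1, 0, 0, 0.008, 0, -1, 0, 0, 0.01, 0, -1, 0, 0, 0.008, 0, -1, 0, 0, 0.005, 0, -1])

```text
time_s: 14.1
eef_pos: [0.5075, 0.1993, 0.1061]
tool_rot: [0.999, 0.036, 0.001, -0.0]
force: [-0.5, 0.2, -2.9]
grip_width: 0.0174
gripper_force: 60.0
```

```bash
cat > look.py <<'E'
import sys
from bench import ctrl
from h import *
s=ctrl.get_state(); t=s["eef_pos"]; q=R.from_quat(s["tool_rot"]).as_matrix(); yaw=np.arctan2(q[1,0],q[0,0]); print(t,yaw,q[:,2],s["force"],s["torque"])
name,r0,q0,h,w,f=sys.argv[1],*map(int,sys.argv[2:7])
c=ctrl.capture("scene"); np.savez(name+".npz",**c)
P=np.array([[50,-36,2],[50,36,2],[-50,36,2],[-50,-36,2]])/1e3+[.0905,0,-.0432]
B=np.array([[50,-62,12],[50,62,12],[-50,62,12],[-50,-62,12]])/1e3+[.0905+.0125,0.001,-.0432]
im=cv2.resize(c["pixels"][r0:r0+h,q0:q0+w,::-1],None,fx=f,fy=f,interpolation=cv2.INTER_CUBIC)
for X,col in((P,(0,255,0)),(B,(255,255,0))):
    x=w2px(c,R.from_euler("z",yaw).apply(X)+t); cv2.polylines(im,[((x+.5-[q0,r0])*f).astype(int)],True,col,1)
cv2.imwrite(f"pics/{name}.png",im)
E
python3 look.py s5 130 270 110 140 5
```

```text
[0.50753173 0.19926936 0.10613191] 0.07270882024917773 [ 1.35795345e-03  2.11343138e-04 -9.99999056e-01] [-0.52206984  0.17778897 -2.92689835] [-0.0256403   0.25648146 -0.0387046 ]
```

View pics/s5.png

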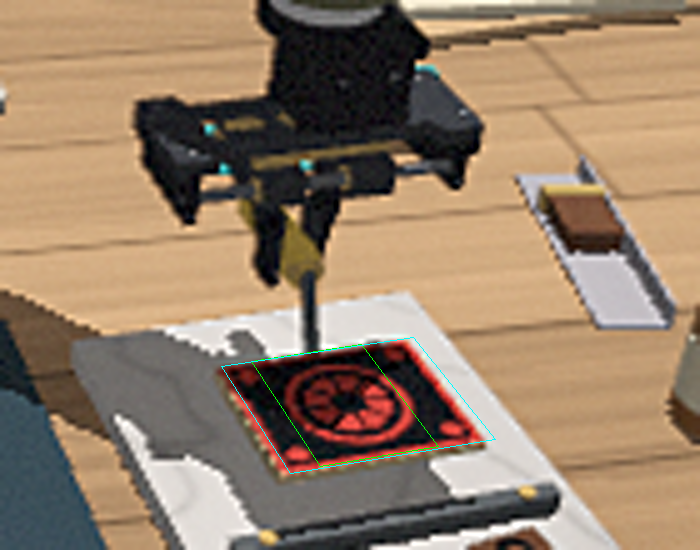

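Run:
```python
from h import *
from scipy.optimize import least_squares
c=dict(np.load("s5.npz")); t=np.array([.5075,.1993,.1061]); yaw=.0727
uv=np.array([[283,474],[487,447],[413,337],[219,368]])/5-.5+[270,130]
B=np.array([[50,-62,10],[50,62,10],[-50,62,10],[-50,-62,10]])/1e3
# block pitches about the grip point with angle p, plus in-plane offset
def f(q):
    X=R.from_euler("z",q[3]).apply(B)+[.0905+q[0],q[1],-.0412]
    X=R.from_euler("ZY",[yaw,q[2]]).apply(X)+t
    return (w2px(c,X)-uv).ravel()
s=least_squares(f,[.0125,0,0,0]);print(s.x,s.fun.round(2))
```

```text
[ 0.01163507 -0.00088162  0.0249354  -0.0245425 ] [-0.19  0.45  0.4  -0.34 -0.12  0.38 -0.1  -0.58]
```

Request:
play_rows(motion=[0, 0, 0.006, 0, -1, 0, 0, 0.01, 0, -1, 0, 0, 0.012, 0, -1, 0, 0, 0.011, 0, -1, 0, -0.003, 0.006, 0, -1, 0, -0.006, 0.003, 0, -1, 0, -0.01, 0, 0, -1, 0, -0.013, 0, 0, -1])

```text
time_s: 14.95
eef_pos: [0.5068, 0.1661, 0.1525]
tool_rot: [0.999, 0.037, -0.0, 0.0]
force: [-0.5, -0.2, -3.2]
grip_width: 0.0169
gripper_force: 60.0
```

Request:
play_rows(motion=[0.001, -0.016, 0, -0.0002, -1, 0.001, -0.018, 0, -0.0002, -1, 0.001, -0.02, 0, -0.0002, -1, 0.001, -0.02, 0, -0.0002, -1, 0.001, -0.02, 0, -0.0002, -1, 0.001, -0.02, 0, -0.0002, -1, 0.001, -0.02, 0, -0.0002, -1, 0.001, -0.02, 0, -0.0002, -1])

```text
time_s: 15.75
eef_pos: [0.5145, 0.0109, 0.1524]
tool_rot: [1.0, 0.031, -0.0, 0.0]
force: [1.1, -0.0, -3.4]
grip_width: 0.0174
gripper_force: 60.0
```

Request:
play_rows(motion=[0.001, -0.02, 0, -0.0001, -1, 0.001, -0.02, 0, -0.0001, -1, 0.001, -0.02, 0, -0.0001, -1, 0.001, -0.02, 0, -0.0001, -1, 0.001, -0.02, 0, -0.0001, -1, 0.001, -0.02, 0, -0.0001, -1, 0.001, -0.02, 0, -0.0001, -1, 0.001, -0.02, 0, 0, -1])

```text
time_s: 16.55
eef_pos: [0.5221, -0.149, 0.1523]
tool_rot: [1.0, 0.029, -0.001, 0.0]
force: [-0.9, -1.4, -4.0]
grip_width: 0.0171
gripper_force: 60.0
```

Request:
play_rows(motion=[0.001, -0.02, 0, 0, -1, 0.001, -0.02, 0, 0, -1, 0.001, -0.018, 0, 0, -1, 0, -0.015, 0, 0, -1, 0, -0.012, 0, 0, -1, 0, -0.009, 0, 0, -1, 0, -0.006, 0, 0, -1, 0, -0.003, 0, 0, -1])

```text
time_s: 17.35
eef_pos: [0.5261, -0.2501, 0.1528]
tool_rot: [1.0, 0.029, -0.0, -0.0]
force: [0.4, -0.6, -2.9]
grip_width: 0.0173
gripper_force: 60.0
```

Request:
play_rows(motion=[0, 0, 0, 0, -1, 0, 0, 0, 0, -1, 0, 0, 0, 0, -1])

```text
time_s: 17.65
eef_pos: [0.5263, -0.2492, 0.1529]
tool_rot: [1.0, 0.03, 0.0, -0.0]
force: [0.0, -1.0, -2.9]
grip_width: 0.0173
gripper_force: 60.0
```

Request:
play_rows(motion=[0, -0.003, 0, 0, -1, 0, -0.002, 0, 0, -1, 0, 0, 0, 0, -1, 0, 0, 0, 0, -1])

```text
time_s: 18.05
eef_pos: [0.5261, -0.255, 0.1528]
tool_rot: [1.0, 0.029, -0.0, 0.0]
force: [0.5, -0.1, -3.3]
grip_width: 0.0173
gripper_force: 60.0
```

```bash
python3 look.py s6 130 110 130 170 4
```

```text
[ 0.52608196 -0.25496343  0.15283184] 0.05813471659046056 [-3.33015795e-05 -9.01715193e-06 -9.99999999e-01] [ 0.49159233 -0.06137483 -3.29956656] [ 0.02244015  0.32007957 -0.03611791]
```

View pics/s6.png

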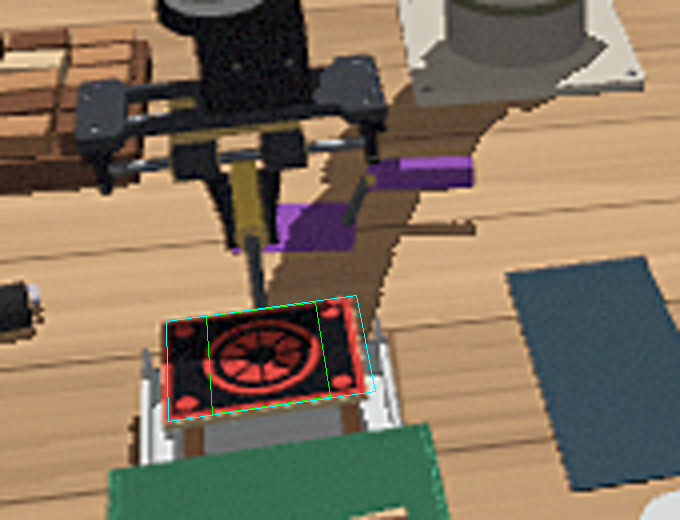

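Request:
play_rows(motion=[0, 0, -0.006, 0, -1, 0, 0, -0.01, 0, -1, 0, 0, -0.008, 0, -1, 0, 0, -0.004, 0, -1, 0, 0, -0.003, 0, -1, 0, 0, -0.002, 0, -1, 0, 0, 0, 0, -1])

```text
time_s: 18.8
eef_pos: [0.5261, -0.2549, 0.1197]
tool_rot: [1.0, 0.029, -0.0, -0.0]
force: [-0.3, 0.3, -4.0]
grip_width: 0.0175
gripper_force: 60.0
```

Request:
play_rows(motion=[0, 0, -0.001, 0, -1, 0, 0, -0.001, 0, -1, 0, 0, -0.001, 0, -1, 0, 0, -0.001, 0, -1, 0, 0, 0, 0, -1])

```text
time_s: 19.3
eef_pos: [0.5262, -0.2549, 0.1159]
tool_rot: [1.0, 0.029, 0.0, 0.0]
force: [0.1, -0.2, -2.5]
grip_width: 0.0173
gripper_force: 60.0
```

Request:
play_rows(motion=[0, 0, -0.001, 0, -1, 0, 0, -0.001, 0, -1, 0, 0, -0.001, 0, -1, 0, 0, -0.001, 0, -1, 0, 0, 0, 0, -1, 0, 0, 0, 0, -1])

```text
time_s: 19.9
eef_pos: [0.5261, -0.2549, 0.1118]
tool_rot: [1.0, 0.029, 0.0, 0.0]
force: [0.1, -1.6, -1.7]
grip_width: 0.0173
gripper_force: 60.0
```

```bash
python3 -c "
from bench import ctrl
s=ctrl.get_state();print(s['eef_pos'],s['force'],s['torque'])"
```

```text
[ 0.52611459 -0.25488914  0.11184999] [ 0.06924833 -1.63708958 -1.66023469] [ 0.0533259   0.1104105  -0.05174216]
```

Request:
play_rows(motion=[0, 0, -0.0005, 0, -1, -0.005, -0.0003, 0, 0, -1, -0.01, -0.0005, 0, 0, -1, -0.015, -0.0008, 0, 0, -1, -0.015, -0.0008, 0, 0, -1, -0.015, -0.0009, 0, 0, -1, -0.015, -0.0008, 0, 0, -1, -0.015, -0.0008, 0, 0, -1])

```text
time_s: 20.7
eef_pos: [0.4346, -0.26, 0.1114]
tool_rot: [1.0, 0.029, -0.0, 0.0]
force: [0.1, -0.7, -2.0]
grip_width: 0.0176
gripper_force: 60.0
```

Request:
play_rows(motion=[-0.015, -0.0008, 0, 0, -1, -0.015, -0.0008, 0, 0, -1, -0.01, -0.0005, 0, 0, -1, -0.005, 0, 0, 0, -1, 0, 0, 0.02, 0, -1, 0, 0, 0.03, 0, -1, 0, 0, 0, 0, -1, 0, 0, 0, 0, -1])

```text
time_s: 21.5
eef_pos: [0.3915, -0.262, 0.1617]
tool_rot: [1.0, 0.029, 0.001, 0.001]
force: [-0.3, -0.1, -2.0]
grip_width: 0.0174
gripper_force: 60.0
```

Request:
play_rows(motion=[0.01, 0.03, 0, -0.0005, -1, 0.013, 0.038, 0, -0.0005, -1, 0.013, 0.038, 0, -0.0005, -1, 0.013, 0.038, 0, -0.0005, -1, 0.013, 0.038, 0, 0, -1, 0.013, 0.038, 0, 0, -1, 0.013, 0.038, 0, 0, -1, 0, 0, 0, 0, -1])

```text
time_s: 22.3
eef_pos: [0.4796, 0.0021, 0.1606]
tool_rot: [1.0, 0.027, -0.0, -0.001]
force: [-0.7, -0.3, -1.1]
grip_width: 0.0173
gripper_force: 60.0
```

Request:
play_rows(motion=[0, 0, -0.03, 0, -1, 0, 0, -0.035, 0, -1, 0, 0, -0.025, 0, -1, 0, 0, -0.012, 0, -1, 0, 0, -0.005, 0, -1, 0, 0, 0, 0, -1, 0, 0, 0, 0, -1])

```text
time_s: 23.0
eef_pos: [0.4799, -0.0039, 0.0553]
tool_rot: [1.0, 0.023, 0.001, 0.0]
force: [-0.7, 1.2, -1.9]
grip_width: 0.0175
gripper_force: 60.0
```

Request:
play_rows(motion=[0, 0, -0.003, 0, -1, 0, 0, -0.002, 0, -1, 0, 0, 0, 0, -1, 0, 0, 0, 0, -1])

```text
time_s: 23.4
eef_pos: [0.4792, -0.0039, 0.0495]
tool_rot: [1.0, 0.023, 0.0, 0.0]
force: [-0.9, 0.6, -2.6]
grip_width: 0.0175
gripper_force: 60.0
```

Request:
play_rows(motion=[0, 0, -0.0015, 0, -1, 0, 0, 0, 0, -1, 0, 0, 0, 0, -1])

```text
time_s: 23.7
eef_pos: [0.4791, -0.0039, 0.0479]
tool_rot: [1.0, 0.023, -0.0, 0.0]
force: [-0.3, -1.4, -2.1]
grip_width: 0.0173
gripper_force: 60.0
```

Request:
play_rows(motion=[0, 0, -0.0015, 0, -1, 0, 0, 0, 0, -1, 0, 0, 0, 0, -1])

```text
time_s: 24.0
eef_pos: [0.4793, -0.0039, 0.0464]
tool_rot: [1.0, 0.023, 0.0, 0.0]
force: [0.7, -1.3, -2.0]
grip_width: 0.0171
gripper_force: 60.0
```

Request:
play_rows(motion=[0, 0, -0.001, 0, -1, 0, 0, 0, 0, -1, 0, 0, 0, 0, -1])

```text
time_s: 24.3
eef_pos: [0.4791, -0.0039, 0.046]
tool_rot: [1.0, 0.023, -0.0, 0.0]
force: [-5.0, -0.7, 10.2]
grip_width: 0.0173
gripper_force: 60.0
```

Request:
play_rows(motion=[0, 0, -0.001, 0, -1, 0, 0, 0, 0, -1, 0, 0, 0, 0, -1])

```text
time_s: 24.6
eef_pos: [0.479, -0.0039, 0.0456]
tool_rot: [1.0, 0.023, -0.0, 0.001]
force: [-10.7, -0.1, 20.8]
grip_width: 0.0175
gripper_force: 60.0
```

Request:
play_rows(motion=[0, 0, 0, 0, 0, 0, 0, 0, 0, 0, 0, 0, 0, 0, 0, 0, 0, 0, 0, 0, 0, 0, 0, 0, 0, 0, 0, 0.02, 0, 0, 0, 0, 0.04, 0, 0, 0, 0, 0.04, 0, 0])

```text
time_s: 25.4
eef_pos: [0.4785, -0.0036, 0.1451]
tool_rot: [1.0, 0.023, -0.001, -0.0]
force: [0.1, -0.6, 0.2]
grip_width: 0.0437
gripper_force: 0.0
```

Request:
play_rows(motion=[0, -0.02, 0.01, 0, -1, 0, -0.035, 0, 0.0014, -1, 0.001, -0.04, 0, 0, -1, 0.001, -0.04, 0, 0, -1, 0.001, -0.04, 0, 0, -1, 0.002, -0.04, 0, 0, -1, 0.002, -0.035, 0, 0, -1, 0, 0, 0, 0, -1])

```text
time_s: 26.2
eef_pos: [0.4849, -0.2594, 0.1537]
tool_rot: [1.0, 0.024, -0.0, 0.001]
force: [-0.4, 0.2, -0.2]
grip_width: 0.0004
gripper_force: 0.0
```

Request:
play_rows(motion=[0, 0, -0.02, 0, -1, 0, 0, -0.03, 0, -1, 0, 0, -0.03, 0, -1, 0, 0, -0.015, 0, -1, 0, 0, 0, 0, -1, 0, 0, 0, 0, -1, 0, 0, 0, 0, -1])

```text
time_s: 26.9
eef_pos: [0.4871, -0.2542, 0.0609]
tool_rot: [1.0, 0.027, 0.001, 0.001]
force: [-0.7, -1.2, 0.4]
grip_width: 0.0003
gripper_force: 0.0
```

Request:
play_rows(motion=[0, 0, -0.004, 0, -1, 0.01, 0, 0, 0, -1, 0.01, 0, 0, 0, -1, 0.005, 0, 0, 0, -1, 0.005, 0, 0, 0, -1, 0.005, 0, 0, 0, -1, 0.005, 0, 0, 0, -1, 0.005, 0.0003, 0, 0, -1])

```text
time_s: 27.7
eef_pos: [0.531, -0.2536, 0.0552]
tool_rot: [1.0, 0.027, -0.001, -0.0]
force: [-2.4, -0.0, 1.2]
grip_width: 0.0003
gripper_force: 1.2
```

Request:
play_rows(motion=[0.005, 0.0003, 0, 0, -1, 0.005, 0.0003, 0, 0, -1, 0.006, 0.0003, 0, 0, -1, 0.006, 0.0003, 0, 0, -1, 0.006, 0.0003, 0, 0, -1, 0.006, 0.0003, 0, 0, -1, 0.006, 0.0003, 0, 0, -1, 0.006, 0.0003, 0, 0, -1])

```text
time_s: 28.5
eef_pos: [0.5775, -0.2512, 0.0552]
tool_rot: [1.0, 0.027, -0.0, -0.0]
force: [-2.7, 0.2, -0.6]
grip_width: 0.0002
gripper_force: 1.2
```

Request:
play_rows(motion=[0.006, 0.0003, 0, 0, -1, 0.006, 0.0003, 0, 0, -1, 0.006, 0.0003, 0, 0, -1, 0.006, 0.0003, 0, 0, -1, 0.006, 0.0003, 0, 0, -1, 0.006, 0.0003, 0, 0, -1, 0.006, 0.0003, 0, 0, -1, 0.006, 0.0003, 0, 0, -1])

```text
time_s: 29.3
eef_pos: [0.6256, -0.2486, 0.0553]
tool_rot: [1.0, 0.027, -0.0, -0.0]
force: [-2.7, 0.9, -2.3]
grip_width: 0.0005
gripper_force: 1.2
```

Request:
play_rows(motion=[0.005, 0.0003, 0, 0, -1, 0.005, 0.0003, 0, 0, -1, 0.005, 0.0003, 0, 0, -1, 0.004, 0.0003, 0, 0, -1, 0.003, 0.0002, 0, 0, -1])

```text
time_s: 29.8
eef_pos: [0.6475, -0.2475, 0.0554]
tool_rot: [1.0, 0.027, 0.0, 0.0]
force: [-2.5, -0.7, -0.1]
grip_width: -0.0001
gripper_force: 1.1
```

Request:
play_rows(motion=[0.003, 0.0002, 0, 0, -1, 0.003, 0.0002, 0, 0, -1, 0.003, 0.0002, 0, 0, -1, 0.003, 0.0002, 0, 0, -1])

```text
time_s: 30.2
eef_pos: [0.6593, -0.2468, 0.0554]
tool_rot: [1.0, 0.027, 0.0, 0.0]
force: [-2.2, -0.9, -1.7]
grip_width: 0.0005
gripper_force: 1.1
```

Request:
play_rows(motion=[0.003, 0.0002, 0, 0, -1, 0.003, 0.0002, 0, 0, -1, 0.003, 0.0002, 0, 0, -1])

```text
time_s: 30.5
eef_pos: [0.6683, -0.2463, 0.0554]
tool_rot: [1.0, 0.027, 0.0, 0.0]
force: [-4.5, -1.8, -0.4]
grip_width: 0.0004
gripper_force: 3.0
```

Request:
play_rows(motion=[0.002, 0.0001, 0, 0, -1, 0.002, 0.0001, 0, 0, -1, 0.002, 0.0001, 0, 0, -1])

```text
time_s: 30.8
eef_pos: [0.6688, -0.2463, 0.0552]
tool_rot: [1.0, 0.027, -0.006, -0.0]
force: [-39.1, 3.0, 23.0]
grip_width: 0.0005
gripper_force: 19.2
```

Request:
play_rows(motion=[-0.006, -0.0003, 0, 0, -1, -0.015, 0, 0, 0, -1, -0.03, 0, 0, 0, -1, -0.04, 0, 0, 0, -1, -0.04, 0, 0, 0, -1, 0, -0.02, 0.04, 0, -1, 0, -0.04, 0.04, 0, -1, 0, -0.04, 0.04, 0, -1])

```text
time_s: 31.6
eef_pos: [0.5437, -0.337, 0.1685]
tool_rot: [1.0, 0.028, 0.001, 0.0]
force: [1.4, -0.5, -0.3]
grip_width: 0.0004
gripper_force: 0.0
```

Request:
play_rows(motion=[0, -0.03, 0.03, 0, -1, 0, 0, 0, 0, -1, 0, 0, 0, 0, -1, 0, 0, 0, 0, -1])

```text
time_s: 32.0
eef_pos: [0.5435, -0.365, 0.1952]
tool_rot: [1.0, 0.028, -0.0, -0.001]
force: [1.2, 0.3, -0.1]
grip_width: 0.0008
gripper_force: 0.0
```

Run:
```python
from bench import ctrl
from h import *
a=ctrl.capture("scene")["pixels"][150:330,120:300,::-1]; b=ctrl.capture("top")["pixels"][50:230,215:365,::-1]
im=np.hstack([cv2.resize(x,None,fx=2.4,fy=2.4,interpolation=cv2.INTER_CUBIC) for x in(a,b)]); print(im.shape)
cv2.imwrite("pics/end.png",im); print(ctrl.get_state()["eef_pos"])
```

```text
(432, 792, 3)
[ 0.54332458 -0.36507398  0.19510614]
```

View pics/end.png

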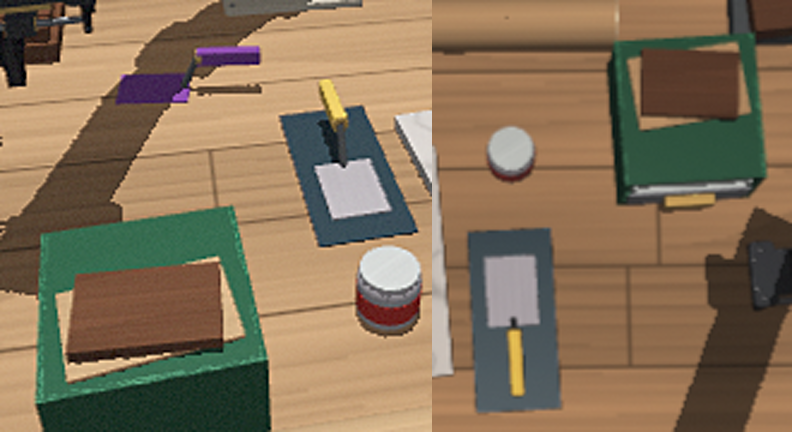

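```bash
python3 -c "
from bench import ctrl
print(ctrl.close_job())"
```

```text
the job is handed in; nothing more can be done
None
```

I handed the job in at about 32 s. The block was set down on the tray's runners, the peel is back flat on its mat and the tray was pushed to its end stop. The block could not be seen inside the closed cabinet, and no verdict was returned.

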